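# Put the sharpening stones away in their fitted boxes

### The job

The sharpening is done, so put the stones away: lay each of the two bench stones flat in the recess of the wooden box bottom made for it and close each box with its own lid, down all round, and lay the small slip stone flat in the groove of its low block. Leave the sliding bevel and the folding rule lying where they are.

Things in the scene. Friction and masses are not known exactly. Their poses are not given: they have to be found in the camera images.
- stone_dark: Long bench sharpening stone, near-black, a plain slab 62 wide (x) x 150 long (y) x 20 thick, about 0.38 kg, lying flat on the open leather tool roll (its top 2.6 above the bench). Origin: centre of its underside. Axes: x across its width, y along its length, z up. Grip it across the 62 mm width.
- stone_blue: Short bench sharpening stone, blue-grey, a plain slab 68 wide (x) x 110 long (y) x 20 thick, about 0.38 kg, lying flat on the open leather tool roll (its top 2.6 above the bench). Origin: centre of its underside. Axes: x across its width, y along its length, z up. Grip it across the 68 mm width.
- slip_stone: Small slip stone in a dark sleeve, a bar 18 wide (x) x 100 long (y) x 9 thick, 40 g, lying flat. Origin: centre of its underside. Axes: x across its width, y along its length, z up.
- dark_base: Bottom half of the long stone's wooden box, 83 (x) x 171 (y) x 14 high (foot 3 mm wider all round), fixed to the bench. Recess in its top 69 x 157, 8 deep (floor 6 above the underside), mouth chamfered 2 mm: the long stone lies in it with 3.5 mm play each side and stands 12 above the rim. Origin: centre of its underside. Axes: x across its width, y along its length, z up.
- blue_base: Bottom half of the short stone's wooden box, 89 (x) x 131 (y) x 14 high (foot 3 mm wider all round), fixed to the bench. Recess in its top 75 x 117, 8 deep (floor 6 above the underside), mouth chamfered 2 mm: the short stone lies in it with 3.5 mm play each side and stands 12 above the rim. Origin: centre of its underside. Axes: x across its width, y along its length, z up.
- slip_block: Low wooden block for the slip stone, 46 (x) x 126 (y) x 12 high, fixed to the bench. A groove 26 wide x 108 long along y, floor 6 above the underside, rim 12; the groove's side walls are cut away over the middle 46 mm of the length, down to the floor, so that fingers can reach in beside the stone. Origin: centre of its underside. Axes: x across its width, y along its length, z up.
- dark_lid: Lid of the long stone's box, right way up, 83 (x) x 171 (y) x 22 high, hollow below (cavity 69 x 157, 14 deep, goes over the long stone until rim meets rim). On top along y a dark batten handle 20 wide x 90 long x 18 high to grip (40 in all). 0.15 kg. Origin: centre of its lower rim; closed, 14 above the base's origin. Axes: x across its width, y along its length, z up.
- blue_lid: Lid of the short stone's box, right way up, 89 (x) x 131 (y) x 22 high, hollow below (cavity 75 x 117, 14 deep, goes over the short stone until rim meets rim). On top along y a dark batten handle 20 wide x 90 long x 18 high to grip (40 in all). 0.15 kg. Origin: centre of its lower rim; closed, 14 above the base's origin. Axes: x across its width, y along its length, z up.
- rule: Bystander: a folded wooden rule, yellow with steel ends, 27 (x) x 150 long (y) x 16 high, lying on the bench. Origin: centre of its underside.
- bevel: Bystander: a closed sliding bevel with a dark wooden stock, 24 (x) x 130 long (y) x 20 high, lying on the bench. Origin: centre of its underside.

How it is judged:
At the end, for the whole second after the job is handed in: Each bench stone lies on its own box's recess floor (centre within 8 mm, 0.12 rad), each lid rim on rim on its own box (13 mm, 0.17 rad), the slip stone on its groove's floor (9 mm, 0.2 rad); heights within 2.5 mm, level within 0.06 rad, at rest (horizontal distance between stone_dark and dark_base below 0.008 m and z of stone_dark in the frame of dark_base between 0.0035 and 0.0085 m and angle between the y axis of stone_dark and the y axis of dark_base, either way round below 0.12 rad and angle between each of stone_dark, stone_blue, slip_stone, dark_lid, blue_lid's own z axis and vertical below 0.06 rad and linear speed of each of stone_dark, stone_blue, slip_stone, dark_lid, blue_lid below 0.02 m/s and angular speed of each of stone_dark, stone_blue, slip_stone, dark_lid, blue_lid below 0.2 rad/s and horizontal distance between stone_blue and blue_base below 0.008 m and z of stone_blue in the frame of blue_base between 0.0035 and 0.0085 m and angle between the y axis of stone_blue and the y axis of blue_base, either way round below 0.12 rad and horizontal distance between slip_stone and slip_block below 0.009 m and z of slip_stone in the frame of slip_block between 0.0035 and 0.0085 m and angle between the y axis of slip_stone and the y axis of slip_block, either way round below 0.2 rad and horizontal distance between dark_lid and dark_base below 0.013 m and z of dark_lid in the frame of dark_base between 0.0115 and 0.0165 m and angle between the y axis of dark_lid and the y axis of dark_base, either way round below 0.17 rad and horizontal distance between blue_lid and blue_base below 0.013 m and z of blue_lid in the frame of blue_base between 0.0115 and 0.0165 m and angle between the y axis of blue_lid and the y axis of blue_base, either way round below 0.17 rad); the robot touches nothing.
It fails at once if the bevel is pushed more than 30 mm (distance of bevel from where it was at the start of the episode above 0.03 m).
It fails at once if the rule is pushed more than 30 mm (distance of rule from where it was at the start of the episode above 0.03 m).
It also fails if it takes over 106 s, if anything falls off the work surface, if the arm or the gripper's body presses on something with over 40 N, if the wrist force passes 120 N, or if a joint passes its speed limit or range.

### The arm

A 6-joint arm with a two-finger parallel gripper is mounted at the origin on a cart in front of the work surface, level with it; the furniture and walls round the work are solid. World frame = base frame: x ahead of the robot, y to its left, z up, the work surface at z = 0. Lengths are in m, angles in rad, forces in N, time in s.
With the tool pointing down it reaches from about 0.325 to 0.85 m from the base axis. Payload 4.4 kg.
Tool frame: the origin (TCP) lies at the very end of the fingers, on their centre line; the grasp point (between the pads) lies 19 mm behind it; z points along the fingers, y is the line along which they close (so a half turn about z gives the same grasp; the last joint's range is limited). The gripper opens to 94 mm and grips with 3 to 60 N. Pads are 16 mm wide; open, the fingers measure 119 mm over their backs; the gripper's body (75 mm by 177 mm) begins 78 mm behind the grasp point.
Start: joints at [1.171, 0.207, 1.542, -0, 1.393, -0.15], TCP at [0.142, 0.557, 0.205] pointing down, gripper open.
Joint ranges: [-2.73, 2.73], [-0.86, 2.22], [0.23, 2.46], [-1.11, 4.25], [0.08, 2.63], [-2.82, 2.82]. Speed limits (rad/s): [2.79, 2.79, 3.14, 3.14, 3.14, 3.14].

### API

Orientations are given as a unit quaternion [x, y, z, w].
In Python, from workcell import telemetry, cams, order gives the robot as it stands. The module is installed in compiled form; this text tells all that it offers.
- The arm moves only by the tool drive_tool, never from a script. Its arguments are lists of equal length, an entry for each row: "delta_rot": the turn, a rotation vector about the tool's x, y, z in rad, a list of three; "xyz": the shift along the tool's x, y, z in m, a list of three; "fingers": the closure, from 0 (fully open) to 1 (shut). In form: {"delta_rot": [[ax, ay, az], ...], "xyz": [[tx, ty, tz], ...], "fingers": [fingers, ...]}. A call has 1 to 8 rows; each row is the pose to reach, as a shift and turn from the pose commanded when the call began, along the tool's axes at that moment; what a row does not reach only later rows make up. A row lasts 1/8 s, in which the tool goes at most 62.5 mm and 10.7 degrees, less where a joint would pass 70% of its speed; a pose out of reach is approached as far as the arm can. A call with a gripper value outside its range is refused whole. The fingers move at their own pace and stop on an object; "grip_force" is the grip in N (left out, the last holds). Time passes only in rows, so rows that repeat a pose let the fingers close. It gives the time, the measured TCP pose, the force, the opening and the grip force at its end, in the units of the state.
- telemetry.read_state(): the state, without advancing time (a new reading comes with each control period).
- cams.get_image(name): name is "side" or "top"; returns a dict with "color" (420x560x3 uint8, red, green, blue), "fovy" (degrees; the focal length in pixels is half the picture's height over the tangent of half this angle, whatever the lens; pixels are square), "cx", "cy" (the principal point, pixels), "rvec" (rotation vector, rad) and "tvec" (3), from world to camera coordinates, as OpenCV has them. Camera axes: x right, y down, z forward; pixel columns grow to the right and rows downward; lengths in m; the calibration is good to about 2 mm. A picture is of the moment at which its call begins. There is no depth.
- order.close_job(): hands the job in; it is judged then, once.
The state is a dict: "clock": time; "joint_positions": joint angles; "dq": joint speeds; "effort": joint torques, N m; "tool_pos": TCP position; "eef_rot": TCP orientation; "ft_force": force on the tool from outside, world axes, zero at the start; "ft_torque": the same for the moment, N m; "opening": opening from 0.0 (shut) to 1.0 (fully open); "finger_force": force on a finger pad.
Only numpy, scipy, OpenCV 4.12 (cv2) and the standard library are available. Lean on these libraries where they do the work, as an engineer would, in place of code of your own. Each camera call takes 0.05 s, during which the arm holds its last target. There are 200 camera calls.

## Working session

There is one attempt and no reset: what is moved stays moved. The work goes in short steps, Python scripts to look and compute and a tool call to move; the robot and the scene stay as the last step left them, time stands still between calls to the robot, and variables do not carry over. Pictures are saved under pics/ and viewed, at most 14 in all, crops included, and the job is handed in when it is done.

Besides the shell and the picture viewer there is one more tool, called as name(argument=value, ...) on one line, values as JSON. drive_tool: Moves the arm, as the interface text tells. Its arguments: {"type":"object","properties":{"delta_rot":{"type":"array"},"xyz":{"type":"array"},"fingers":{"type":"array"},"grip_force":{"type":"number"}},"required":["delta_rot","xyz","fingers"]}

```bash
mkdir -p pics
python3 - <<'E'
from workcell import telemetry, cams
import cv2, pickle
s=telemetry.read_state(); print(s)
for n in("top","side"):
    d=cams.get_image(n); pickle.dump(d,open(f"pics/{n}0.pkl","wb"))
    cv2.imwrite(f"pics/{n}0.png",d["color"][:,:,::-1]); print(n,{k:v for k,v in d.items() if k!="color"})
E
```

```text
{'clock': 0.0, 'joint_positions': array([ 1.17147862e+00,  2.07410821e-01,  1.54294225e+00, -4.91160536e-06,
        1.39350504e+00, -1.50516741e-01]), 'dq': array([ 2.61097785e-03,  3.17925405e-05, -1.74577762e-03, -2.30640401e-04,
       -1.04822217e-03, -3.93671887e-04]), 'effort': array([-3.28244578e-04, -3.70861316e+01, -2.81427455e+01,  6.99070981e-02,
        3.60255910e-02, -1.61799380e-04]), 'tool_pos': array([0.14129317, 0.55653588, 0.20430159]), 'eef_rot': array([ 1.24079359e-01,  9.92271651e-01, -1.09085141e-03, -3.05173618e-04]), 'ft_force': array([ 0.3550949 , -0.74527904,  0.1956027 ]), 'ft_torque': array([ 0.04474648, -0.03623508, -0.04410869]), 'finger_force': 0.0, 'opening': 1.0017404873255884}
top {'fovy': 52.36228310042321, 'cx': 277.52872403274796, 'cy': 213.94788209522136, 'rvec': array([ 2.09878421, -2.15353325,  0.19031095]), 'tvec': array([-0.10366467,  0.47760245,  1.00397209])}
side {'fovy': 57.18672630206907, 'cx': 282.8422354743977, 'cy': 214.78653937926137, 'rvec': array([ 0.05967617,  2.6580684 , -1.61832178]), 'tvec': array([0.48573459, 0.07458298, 0.78334052])}
```

View pics/top0.png

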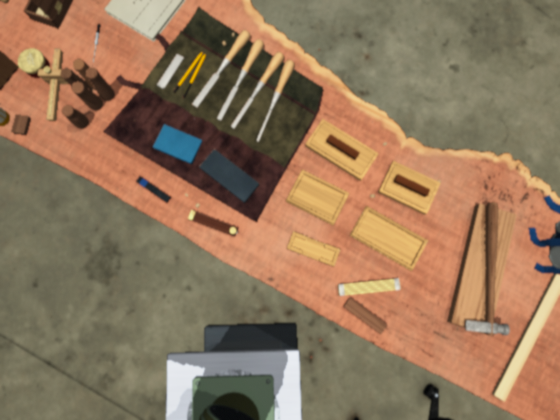

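View pics/side0.png

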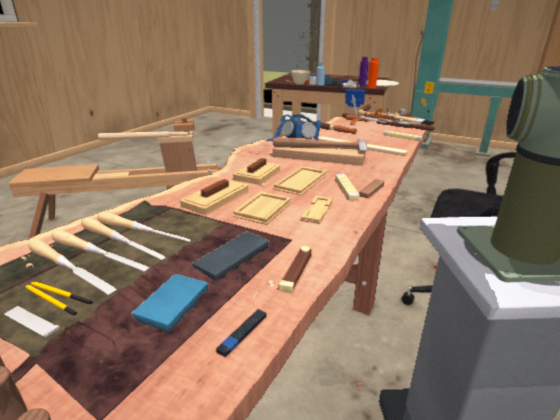

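The top view shows:
- **Stones:** blue at (177,144), dark at (230,175).
- **Bases:** blue at (318,196), dark at (389,237).
- **Slip block:** (313,248).
- **Lids:** dark at (343,147), blue at (411,185).
- **Rule:** (369,287).
- **Slip stone or bevel candidates:** (153,190), (213,222) and (365,315). I'll tell these apart by size.

```bash
cat > h.py <<'E'
import numpy as np, cv2, pickle
from scipy.spatial.transform import Rotation as R
def K(d):
    f=d["color"].shape[0]/2/np.tan(np.radians(d["fovy"])/2)
    return np.array([[f,0,d["cx"]],[0,f,d["cy"]],[0,0,1]])
def plane(d,uv,z):
    uv=np.atleast_2d(uv).astype(float); Rm=cv2.Rodrigues(d["rvec"])[0]
    c=-Rm.T@d["tvec"]; r=np.c_[uv,np.ones(len(uv))]@np.linalg.inv(K(d)).T@Rm
    return (c+r*((z-c[2])/r[:,2])[:,None])[:,:2]
def proj(d,P): return cv2.projectPoints(np.atleast_2d(P).astype(float),d["rvec"],d["tvec"],K(d),None)[0][:,0]
def rect(P):  # centre, long side, short side, angle of long axis (mm,deg)
    (cx,cy),(w,h),a=cv2.minAreaRect((P*1000).astype(np.float32))
    if w>h: w,h=h,w; a-=90
    a+=90 # direction of the h side
    return round(cx,1),round(cy,1),round(h,1),round(w,1),round((a+90)%180-90,1)
E
cat > seg.py <<'E'
from h import *
d=pickle.load(open("pics/top0.pkl","rb"))
Rm=cv2.Rodrigues(d["rvec"])[0]; print("cam",-Rm.T@d["tvec"], "base",proj(d,[0,0,0]),"tcp",proj(d,[.141,.557,.2]))
im=d["color"]; hsv=cv2.cvtColor(im,cv2.COLOR_RGB2HSV)
for n,(u,v) in dict(bench=(270,232),bench2=(330,260),base=(318,196),dbase=(389,237),lid=(320,133),hand=(343,147),blue=(177,144),dark=(230,175),leather=(200,100),leather2=(150,125),a=(160,192),b=(213,222),c=(365,315),rule=(369,287),blk=(313,248)).items():
    print(n,im[v,u],hsv[v,u])
cv2.imwrite("pics/crop.png",cv2.resize(im[110:340,120:450,::-1],None,fx=2.4,fy=2.4,interpolation=cv2.INTER_CUBIC))
E
python3 seg.py
```

```text
cam [ 0.28716505 -0.11523279  1.0728784 ] base [[233.42549509 417.13968478]] tcp [[-63.74707478 376.87598325]]
bench [219 153 116] [ 11 120 219]
bench2 [221 176 107] [ 18 132 221]
base [215 168 100] [ 18 136 215]
dbase [227 181 108] [ 18 134 227]
lid [222 175 105] [ 18 134 222]
hand [97 51 27] [ 10 184  97]
blue [ 45 117 150] [ 99 178 150]
dark [50 62 68] [100  68  68]
leather [204 202 193] [ 25  14 204]
leather2 [80 50 45] [  4 112  80]
a [40 44 45] [96 28 45]
b [88 49 35] [  8 154  88]
c [150 104  75] [ 12 127 150]
rule [223 203 131] [ 23 105 223]
blk [230 186 112] [ 19 131 230]
```

View pics/crop.png

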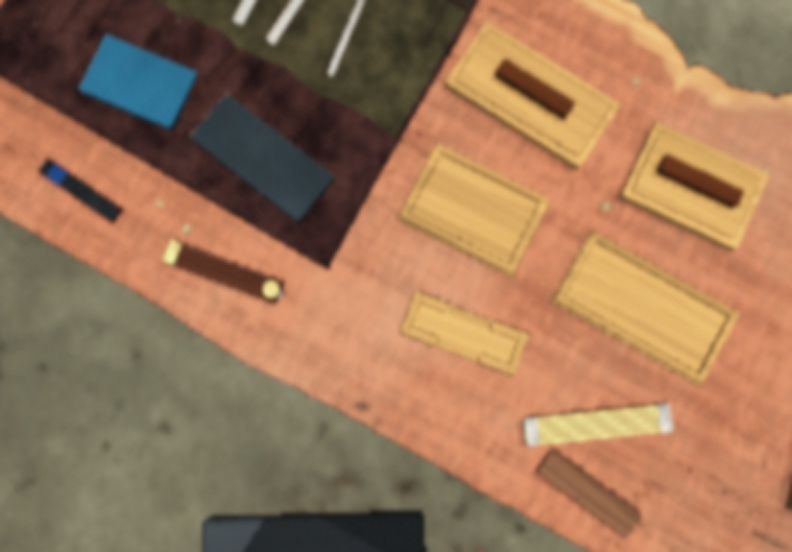

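```bash
cat > seg2.py <<'E'
from h import *
d=pickle.load(open("pics/top0.pkl","rb"))
im=cv2.resize(d["color"],None,fx=4,fy=4,interpolation=cv2.INTER_CUBIC); hsv=cv2.cvtColor(im,cv2.COLOR_RGB2HSV).astype(int); H,S,V=hsv[...,0],hsv[...,1],hsv[...,2]
r,g,b=[im[...,i].astype(int) for i in range(3)]
def m(name,mask,uv,z,win=55):
    w=np.zeros(mask.shape,np.uint8); u,v=uv; w[max(0,(v-win)*4):(v+win)*4,max(0,(u-win)*4):(u+win)*4]=255
    k=cv2.morphologyEx((mask&(w>0)).astype(np.uint8),cv2.MORPH_OPEN,np.ones((7,7)))
    n,l,st,_=cv2.connectedComponentsWithStats(k)
    i=l[v*4,u*4]
    if i==0: i=1+np.argmax(st[1:,4])
    c=max(cv2.findContours((l==i).astype(np.uint8),cv2.RETR_EXTERNAL,cv2.CHAIN_APPROX_NONE)[0],key=cv2.contourArea)[:,0]
    P=plane(d,(c-1.5)/4,z); print(f"{name:10s}",z,rect(P))
wood=(H>=15)&(H<=22)&(S>100)&(V>120)
bench=(H>=4)&(H<=13)&(S>90)&(V>150)
m("dbase",wood,(389,237),.010); m("bbase",wood,(318,196),.010); m("block",wood,(313,248),.010,32)
light=((H>=14)&(H<25)&(V>110)|(H<14)&(V<130))
m("dlid",light,(343,147),.020,48); m("blid",light,(411,185),.020,38)
dk=(V<140)&(r-b>10)
m("dlid hand",dk,(343,147),.040,25); m("blid hand",dk,(411,185),.040,25)
m("blue",(b-r>35),(177,144),.0226,30); m("dark",(b-r>0)&(V>45),(230,175),.0226,38)
m("slip",(V<110)|(b-r>20),(160,193),.009,25)
m("bevel",(V<150)|(H>20)&(H<40),(213,222),.015,28); m("rule",(H>19)&(V>120)|(S<70),(369,287),.016,36); m("brown",(V<185),(365,315),.02,26)
E
python3 seg2.py
```

```text
dbase      0.01 (413.2, -391.6, 176.0, 88.9, 57.8)
bbase      0.01 (522.9, -217.7, 136.5, 94.3, 60.9)
block      0.01 (391.2, -202.0, 126.9, 48.4, 67.2)
dlid       0.02 (645.0, -284.0, 173.3, 89.1, 55.0)
blid       0.02 (541.1, -451.7, 134.7, 99.1, 62.3)
dlid hand  0.04 (643.2, -283.0, 87.8, 23.8, 54.8)
blid hand  0.04 (538.8, -448.8, 90.2, 23.6, 61.6)
blue       0.0226 (669.8, 138.3, 112.4, 70.9, 65.2)
dark       0.0226 (582.1, 5.5, 148.6, 62.5, 50.5)
slip       0.009 (554.4, 201.0, 100.2, 17.7, 54.1)
bevel      0.015 (461.6, 46.7, 129.3, 26.9, 67.5)
rule       0.016 (294.1, -333.7, 150.1, 28.4, -86.0)
brown      0.02 (226.2, -320.6, 118.7, 38.1, 52.4)
```

```bash
cat > go.py <<'E'
# usage: go.py x,y,z,psi ... (mm, deg; psi = world angle of the closing axis) -> tool-frame deltas from the pose now
import sys,numpy as np
from scipy.spatial.transform import Rotation as R
from workcell import telemetry
s=telemetry.read_state(); R0=R.from_quat(s["eef_rot"]); p0=s["tool_pos"]
y=R0.as_matrix()[:,1]; print("t %.2f"%s["clock"],"now",(p0*1000).round(1),"psi %.1f"%np.degrees(np.arctan2(y[1],y[0])),"open %.3f"%s["opening"],"F",s["ft_force"].round(1),"ff %.1f"%s["finger_force"],"q",s["joint_positions"].round(2))
for a in sys.argv[1:]:
    X=np.array([float(v) for v in a.split(",")]); c,n=np.cos(np.radians(X[3])),np.sin(np.radians(X[3]))
    T=R.from_matrix(np.array([[n,c,0],[-c,n,0],[0,0,-1]]))
    print(a,"xyz",R0.inv().apply(X[:3]/1000-p0).round(4).tolist(),"rot",(R0.inv()*T).as_rotvec().round(3).tolist())
E
python3 go.py 582,5.5,150,-39.5 582,5.5,50,-39.5
```

```text
t 0.10 now [141.3 556.6 204.4] psi 75.7 open 0.997 F [-0.2  0.5  0.2] ff 0.0 q [ 1.17  0.21  1.54 -0.    1.39 -0.15]Traceback (most recent call last):
  File "go.py", line 9, in <module>
    T=R.from_matrix(np.array([[n,c,0],[-c,n,0],[0,0,-1]]))
  File "scipy/spatial/transform/_rotation.pyx", line 1143, in scipy.spatial.transform._rotation.Rotation.from_matrix
ValueError: Non-positive determinant (left-handed or null coordinate frame) in rotation matrix 0: [[-0.63607822  0.77162458  0.        ]
 [-0.77162458 -0.63607822  0.        ]
 [ 0.          0.         -1.        ]].
```

```bash
sed -i 's/\[\[n,c,0\],\[-c,n,0\]/[[-n,c,0],[c,n,0]/' go.py; python3 go.py 582,5.5,150,-39.5 582,5.5,50,-39.5
```

```text
t 0.10 now [141.3 556.6 204.4] psi 75.7 open 0.997 F [-0.2  0.5  0.2] ff 0.0 q [ 1.17  0.21  1.54 -0.    1.39 -0.15]
582,5.5,150,-39.5 xyz [-0.5628, -0.4255, 0.0551] rot [-0.002, 0.002, 2.011]
582,5.5,50,-39.5 xyz [-0.5629, -0.4253, 0.1551] rot [-0.002, 0.002, 2.011]
```

drive_tool(delta_rot=[[0, 0, 2.011], [0, 0, 2.011], [0, 0, 2.011], [0, 0, 2.011], [0, 0, 2.011], [0, 0, 2.011], [0, 0, 2.011], [0, 0, 2.011]], xyz=[[-0.563, -0.4255, 0.055], [-0.563, -0.4255, 0.055], [-0.563, -0.4255, 0.055], [-0.563, -0.4255, 0.055], [-0.563, -0.4255, 0.055], [-0.563, -0.4255, 0.055], [-0.563, -0.4255, 0.055], [-0.563, -0.4255, 0.055]], fingers=[0, 0, 0, 0, 0, 0, 0, 0], grip_force=30)

```text
clock: 1.1
tool_pos: [0.4537, 0.1663, 0.1663]
eef_rot: [0.769, 0.639, 0.0, -0.0]
ft_force: [0.9, 0.1, -0.3]
opening: 1.003
finger_force: 0.0
```

```bash
python3 go.py 582,5.5,150,-39.5 582,5.5,50,-39.5
```

```text
t 1.10 now [453.7 166.3 166.3] psi -10.6 open 1.003 F [ 0.9  0.1 -0.3] ff 0.0 q [0.17 0.05 1.8  0.   1.29 0.36]
582,5.5,150,-39.5 xyz [-0.1345, 0.1556, 0.0162] rot [-0.0, -0.0, 0.505]
582,5.5,50,-39.5 xyz [-0.1345, 0.1556, 0.1162] rot [-0.0, -0.0, 0.505]
```

drive_tool(delta_rot=[[0, 0, 0.505], [0, 0, 0.505], [0, 0, 0.505], [0, 0, 0.505], [0, 0, 0.505], [0, 0, 0.505], [0, 0, 0.505], [0, 0, 0.505]], xyz=[[-0.1345, 0.1555, 0.016], [-0.1345, 0.1555, 0.016], [-0.1345, 0.1555, 0.016], [-0.1345, 0.1555, 0.116], [-0.1345, 0.1555, 0.116], [-0.1345, 0.1555, 0.116], [-0.1345, 0.1555, 0.116], [-0.1345, 0.1555, 0.116]], fingers=[0, 0, 0, 0, 0, 0, 0, 0])

```text
clock: 2.1
tool_pos: [0.5842, 0.0084, 0.0533]
eef_rot: [0.903, 0.43, 0.002, 0.001]
ft_force: [0.1, 0.2, 0.3]
opening: 1.002
finger_force: 0.0
```

```bash
python3 go.py 582,5.5,13,-39.5
```

```text
t 2.10 now [584.2   8.4  53.3] psi -39.1 open 1.002 F [0.1 0.2 0.3] ff 0.0 q [-0.13  0.39  1.65  0.    1.1   0.55]
582,5.5,13,-39.5 xyz [-0.0038, -0.0, 0.0403] rot [0.004, -0.003, 0.007]
```

drive_tool(delta_rot=[[0.004, -0.003, 0.007], [0.004, -0.003, 0.007], [0.004, -0.003, 0.007], [0.004, -0.003, 0.007]], xyz=[[-0.0038, 0, 0.0], [-0.0038, 0, 0.035], [-0.0038, 0, 0.039], [-0.0038, 0, 0.039]], fingers=[0, 0, 0, 0])

```text
clock: 2.6
tool_pos: [0.5799, 0.0052, 0.0121]
eef_rot: [0.905, 0.426, -0.002, -0.001]
ft_force: [-0.8, 0.7, 1.6]
opening: 1.001
finger_force: 0.0
```

```bash
python3 go.py 582,5.5,13,-39.5
```

```text
t 2.60 now [579.9   5.2  12.1] psi -39.5 open 1.001 F [-0.8  0.7  1.6] ff 0.0 q [-0.14  0.45  1.67 -0.    1.03  0.55]
582,5.5,13,-39.5 xyz [0.0015, 0.0014, -0.0009] rot [-0.004, 0.003, -0.001]
```

drive_tool(delta_rot=[[-0.004, 0.003, 0], [-0.004, 0.003, 0], [-0.004, 0.003, 0], [-0.004, 0.003, 0], [-0.004, 0.003, 0], [-0.004, 0.003, 0]], xyz=[[0.0015, 0.0014, -0.001], [0.0015, 0.0014, -0.001], [0.0015, 0.0014, -0.001], [0.0015, 0.0014, -0.001], [0.0015, 0.0014, -0.001], [0.0015, 0.0014, -0.001]], fingers=[0, 0.5, 0.5, 0.5, 0.5, 0.5], grip_force=40)

```text
clock: 3.35
tool_pos: [0.5825, 0.0051, 0.0128]
eef_rot: [0.905, 0.426, 0.0, 0.001]
ft_force: [1.6, -2.0, 0.0]
opening: 0.653
finger_force: 40.0
```

```bash
python3 go.py 582,5.5,90,-39.5 414,-393.4,90,-32.2
```

```text
t 3.35 now [582.5   5.1  12.8] psi -39.5 open 0.653 F [ 1.6 -2.   0. ] ff 40.0 q [-0.14  0.45  1.67 -0.    1.03  0.55]
582,5.5,90,-39.5 xyz [-0.0, -0.0005, -0.0772] rot [0.001, -0.0, -0.001]
414,-393.4,90,-32.2 xyz [-0.4146, 0.1238, -0.0772] rot [0.001, -0.0, -0.128]
```

drive_tool(delta_rot=[[0, 0, 0], [0, 0, 0], [0, 0, -0.128], [0, 0, -0.128], [0, 0, -0.128], [0, 0, -0.128], [0, 0, -0.128], [0, 0, -0.128]], xyz=[[0, 0, -0.03], [0, 0, -0.077], [-0.06, 0.018, -0.077], [-0.12, 0.036, -0.077], [-0.18, 0.054, -0.077], [-0.24, 0.072, -0.077], [-0.3, 0.09, -0.077], [-0.35, 0.105, -0.077]], fingers=[0.5, 0.5, 0.5, 0.5, 0.5, 0.5, 0.5, 0.5])

```text
clock: 4.35
tool_pos: [0.4377, -0.3318, 0.0881]
eef_rot: [0.876, 0.483, -0.0, -0.002]
ft_force: [1.6, -0.1, -4.6]
opening: 0.655
finger_force: 40.0
```

drive_tool(delta_rot=[[0, 0, 0], [0, 0, 0], [0, 0, 0], [0, 0, 0], [0, 0, 0]], xyz=[[-0.05, 0.015, 0], [-0.0645, 0.019, 0], [-0.0645, 0.019, 0.03], [-0.0645, 0.019, 0.03], [-0.0645, 0.019, 0.03]], fingers=[0.5, 0.5, 0.5, 0.5, 0.5])

```text
clock: 4.97
tool_pos: [0.4218, -0.3947, 0.0593]
eef_rot: [0.875, 0.484, 0.0, -0.001]
ft_force: [-0.8, 0.1, -2.8]
opening: 0.655
finger_force: 40.0
```

```bash
python3 go.py 414,-393.4,30,-32.2  414,-393.4,17,-32.2
python3 - <<'E'
from workcell import cams
from h import *
for n in("top","side"):
    d=cams.get_image(n); pickle.dump(d,open(f"pics/{n}1.pkl","wb"))
    cv2.imwrite(f"pics/{n}1.png",d["color"][:,:,::-1])
a=cv2.imread("pics/top1.png")[180:300,300:480]; b=cv2.imread("pics/side1.png")[110:230,250:430]
cv2.imwrite("pics/c1.png",cv2.resize(np.hstack([a,b]),None,fx=2.2,fy=2.2,interpolation=cv2.INTER_CUBIC))
E
```

```text
t 4.97 now [ 421.8 -394.7   59.3] psi -32.1 open 0.655 F [-0.8  0.1 -2.8] ff 40.0 q [-0.9   0.37  1.66  0.    1.11 -0.34]
414,-393.4,30,-32.2 xyz [-0.0031, -0.0073, 0.0293] rot [-0.002, -0.001, 0.001]
414,-393.4,17,-32.2 xyz [-0.0031, -0.0073, 0.0423] rot [-0.002, -0.001, 0.001]
```

View pics/c1.png

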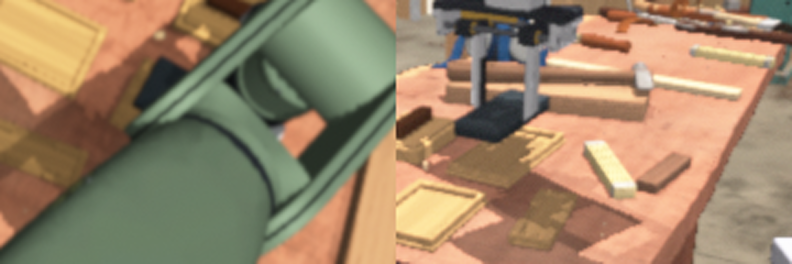

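The stone hangs level in the gripper over the long base. I'll cross-check the base centres in the side view before lowering.

```bash
cat > seg3.py <<'E'
from h import *
d=pickle.load(open("pics/side0.pkl","rb"))
im=cv2.resize(d["color"],None,fx=4,fy=4,interpolation=cv2.INTER_CUBIC); hsv=cv2.cvtColor(im,cv2.COLOR_RGB2HSV).astype(int); H,S,V=hsv[...,0],hsv[...,1],hsv[...,2]
k=cv2.morphologyEx(((H>=15)&(H<=25)&(S>90)&(V>90)).astype(np.uint8),cv2.MORPH_OPEN,np.ones((5,5)))
n,l,st,c=cv2.connectedComponentsWithStats(k)
for i in range(1,n):
    if 2000<st[i,4]<60000 and 150<c[i,1]/4<230 and 150<c[i,0]/4<350:
        q=max(cv2.findContours((l==i).astype(np.uint8),0,1)[0],key=cv2.contourArea)[:,0]
        for z in(.003,.008,.014): print((c[i]/4).round(),z,rect(plane(d,(q-1.5)/4,z)))
E
python3 seg3.py
```

```text
[257. 173.] 0.003 (543.5, -470.4, 174.0, 112.3, 62.2)
[257. 173.] 0.008 (543.2, -457.3, 171.9, 111.0, 62.2)
[257. 173.] 0.014 (542.8, -441.5, 169.5, 109.4, 62.2)
[300. 180.] 0.003 (414.1, -402.6, 205.1, 100.4, 58.2)
[300. 180.] 0.008 (415.4, -390.2, 202.6, 99.2, 58.2)
[300. 180.] 0.014 (416.9, -375.4, 199.7, 97.8, 58.2)
[214. 198.] 0.003 (649.9, -300.9, 203.3, 111.2, 55.1)
[214. 198.] 0.008 (648.3, -289.7, 200.8, 109.9, 55.1)
[214. 198.] 0.014 (646.5, -276.3, 197.9, 108.3, 55.1)
[262. 207.] 0.003 (525.7, -226.5, 158.3, 105.9, 61.2)
[262. 207.] 0.008 (525.6, -216.2, 156.4, 104.6, 61.2)
[262. 207.] 0.014 (525.5, -203.9, 154.1, 103.1, 61.2)
[317. 209.] 0.003 (392.3, -209.5, 146.1, 51.1, 67.0)
[317. 209.] 0.008 (393.8, -199.4, 144.4, 50.5, 67.0)
[317. 209.] 0.014 (395.6, -187.3, 142.3, 49.8, 67.0)
```

drive_tool(delta_rot=[[-0.002, -0.001, 0], [-0.002, -0.001, 0], [-0.002, -0.001, 0], [-0.002, -0.001, 0], [-0.002, -0.001, 0]], xyz=[[-0.003, -0.007, 0], [-0.003, -0.007, 0.025], [-0.003, -0.007, 0.029], [-0.003, -0.007, 0.029], [-0.003, -0.007, 0.029]], fingers=[0.5, 0.5, 0.5, 0.5, 0.5])

```text
clock: 5.7
tool_pos: [0.4148, -0.3956, 0.0317]
eef_rot: [0.875, 0.483, 0.0, 0.002]
ft_force: [-0.3, -0.4, -5.1]
opening: 0.655
finger_force: 40.0
```

```bash
python3 go.py 414.5,-393,30,-32 414.5,-393,17,-32
```

```text
t 5.70 now [ 414.8 -395.6   31.7] psi -32.2 open 0.655 F [-0.3 -0.4 -5.1] ff 40.0 q [-0.91  0.4   1.69 -0.    1.05 -0.35]
414.5,-393,30,-32 xyz [0.002, -0.0017, 0.0017] rot [0.004, 0.002, -0.003]
414.5,-393,17,-32 xyz [0.002, -0.0017, 0.0147] rot [0.004, 0.002, -0.003]
```

drive_tool(delta_rot=[[0.003, 0.002, -0.003], [0.003, 0.002, -0.003], [0.003, 0.002, -0.003], [0.003, 0.002, -0.003], [0.003, 0.002, -0.003]], xyz=[[0.002, -0.0017, 0.002], [0.002, -0.0017, 0.008], [0.002, -0.0017, 0.0145], [0.002, -0.0017, 0.0145], [0.002, -0.0017, 0.0145]], fingers=[0.5, 0.5, 0.5, 0.5, 0.5])

```text
clock: 6.32
tool_pos: [0.4139, -0.3922, 0.0158]
eef_rot: [0.875, 0.485, 0.0, -0.001]
ft_force: [-0.2, 0.4, -4.8]
opening: 0.65
finger_force: 40.0
```

```bash
python3 go.py 414.5,-393,17,-32
```

```text
t 6.33 now [ 413.9 -392.2   15.8] psi -32.0 open 0.650 F [-0.2  0.4 -4.8] ff 40.0 q [-0.91  0.42  1.7   0.    1.03 -0.35]
414.5,-393,17,-32 xyz [-0.0004, 0.0009, -0.0012] rot [-0.001, -0.001, -0.001]
```

drive_tool(delta_rot=[[0, 0, 0], [0, 0, 0], [0, 0, 0], [0, 0, 0], [0, 0, 0], [0, 0, 0], [0, 0, 0]], xyz=[[0, 0, -0.001], [0, 0, -0.001], [0, 0, -0.001], [0, 0, -0.03], [0, 0, -0.085], [0, 0, -0.085], [0, 0, -0.085]], fingers=[0.15, 0.15, 0.15, 0.15, 0.15, 0.15, 0.15])

```text
clock: 7.2
tool_pos: [0.4138, -0.3922, 0.101]
eef_rot: [0.875, 0.485, 0.0, -0.001]
ft_force: [-0.4, 0.1, 0.0]
opening: 0.852
finger_force: 0.0
```

```bash
python3 go.py 644.5,-284,90,-35
```

```text
t 7.20 now [ 413.8 -392.2  101. ] psi -32.0 open 0.852 F [-0.4  0.1  0. ] ff 0.0 q [-0.91  0.3   1.65  0.    1.19 -0.35]
644.5,-284,90,-35 xyz [0.2141, 0.1382, 0.0111] rot [-0.001, -0.001, 0.052]
```

drive_tool(delta_rot=[[-0.001, -0.001, 0.052], [-0.001, -0.001, 0.052], [-0.001, -0.001, 0.052], [-0.001, -0.001, 0.052], [-0.001, -0.001, 0.052], [-0.001, -0.001, 0.052], [-0.001, -0.001, 0.052], [-0.001, -0.001, 0.052]], xyz=[[0.05, 0.032, 0.011], [0.1, 0.064, 0.011], [0.15, 0.096, 0.011], [0.2, 0.128, 0.011], [0.214, 0.138, 0.011], [0.214, 0.138, 0.03], [0.214, 0.138, 0.041], [0.214, 0.138, 0.041]], fingers=[0.45, 0.45, 0.45, 0.45, 0.45, 0.45, 0.45, 0.45])

```text
clock: 8.2
tool_pos: [0.6411, -0.2842, 0.0571]
eef_rot: [0.888, 0.461, -0.002, -0.002]
ft_force: [0.5, -0.5, -0.7]
opening: 0.552
finger_force: 0.0
```

```bash
python3 go.py 644.5,-284,60,-35 644.5,-284,25,-35
cat > meas.py <<'E'
from h import *
from workcell import cams
import sys
k=sys.argv[1]; d=cams.get_image("top"); pickle.dump(d,open(f"pics/top_{k}.pkl","wb"))
u,v=(int(x) for x in sys.argv[2:4]); z=float(sys.argv[4]); w=int(sys.argv[5])
im=cv2.resize(d["color"],None,fx=4,fy=4,interpolation=cv2.INTER_CUBIC).astype(int)
m=(im[...,2]-im[...,0]>0) if k.startswith("stone") else im.max(2)<140
t=np.zeros(m.shape,bool); t[(v-w)*4:(v+w)*4,(u-w)*4:(u+w)*4]=1
q=cv2.morphologyEx((m&t).astype(np.uint8),cv2.MORPH_OPEN,np.ones((7,7)))
c=max(cv2.findContours(q,0,1)[0],key=cv2.contourArea)[:,0]
print(rect(plane(d,(c-1.5)/4,z)))
cv2.imwrite(f"pics/m_{k}.png",cv2.resize(d["color"][max(0,v-80):v+80,max(0,u-110):u+110,::-1],None,fx=3,fy=3,interpolation=cv2.INTER_CUBIC))
E
python3 meas.py stone1 389 237 .026 45
```

```text
t 8.20 now [ 641.1 -284.2   57.1] psi -35.1 open 0.552 F [ 0.5 -0.5 -0.7] ff 0.0 q [-0.54  0.61  1.31 -0.    1.23  0.07]
644.5,-284,60,-35 xyz [0.0021, 0.0026, -0.0029] rot [-0.006, 0.001, -0.002]
644.5,-284,25,-35 xyz [0.0021, 0.0028, 0.0321] rot [-0.006, 0.001, -0.002]
(412.3, -388.9, 146.3, 59.5, 57.6)
```

View pics/m_stone1.png

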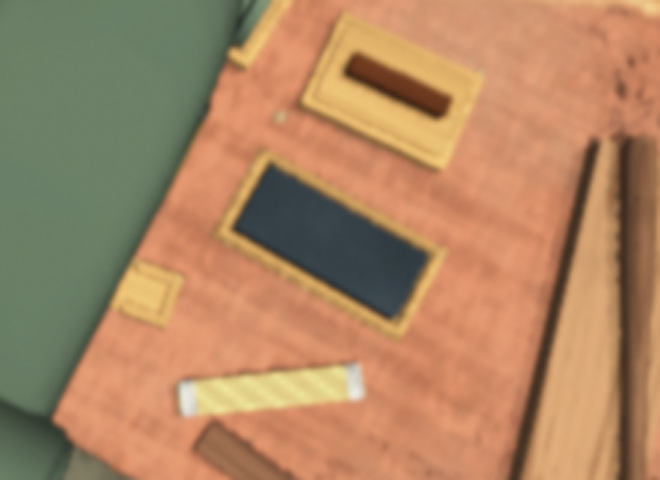

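The dark stone sits inside its recess, with the rim visible all round (about (330,240) in the crop). Next is its lid.

drive_tool(delta_rot=[[-0.003, 0, -0.002], [-0.003, 0, -0.002], [-0.003, 0, -0.002], [-0.003, 0, -0.002]], xyz=[[0.001, 0.002, 0], [0.001, 0.002, 0.022], [0.001, 0.002, 0.031], [0.001, 0.002, 0.031]], fingers=[0.45, 0.45, 0.45, 0.45])

```text
clock: 8.75
tool_pos: [0.6452, -0.2835, 0.0268]
eef_rot: [0.887, 0.463, -0.0, -0.0]
ft_force: [0.1, -1.1, -1.4]
opening: 0.547
finger_force: 0.0
```

```bash
python3 go.py 644.5,-284,25,-35
```

```text
t 8.75 now [ 645.2 -283.5   26.8] psi -34.9 open 0.547 F [ 0.1 -1.1 -1.4] ff 0.0 q [-0.54  0.65  1.32 -0.    1.18  0.07]
644.5,-284,25,-35 xyz [-0.0008, -0.0002, 0.0018] rot [-0.001, 0.0, 0.002]
```

drive_tool(delta_rot=[[0, 0, 0], [0, 0, 0], [0, 0, 0], [0, 0, 0], [0, 0, 0], [0, 0, 0], [0, 0, 0], [0, 0, 0]], xyz=[[-0.0005, 0, 0.001], [-0.0005, 0, 0.001], [-0.0005, 0, 0.001], [-0.0005, 0, 0.001], [-0.0005, 0, 0.001], [-0.0005, 0, -0.03], [-0.0005, 0, -0.069], [-0.0005, 0, -0.069]], fingers=[0.9, 0.9, 0.9, 0.9, 0.9, 0.9, 0.9, 0.9])

```text
clock: 9.75
tool_pos: [0.6488, -0.2861, 0.1022]
eef_rot: [0.887, 0.463, 0.003, 0.005]
ft_force: [0.9, -0.7, -1.5]
opening: 0.207
finger_force: 40.0
```

```bash
python3 go.py 414.4,-391.4,90,-32
```

```text
t 9.75 now [ 648.8 -286.1  102.2] psi -34.9 open 0.207 F [ 0.9 -0.7 -1.5] ff 40.0 q [-0.54  0.56  1.27 -0.    1.29  0.07]
414.4,-391.4,90,-32 xyz [-0.2204, -0.1321, 0.0106] rot [0.011, -0.0, -0.05]
```

drive_tool(delta_rot=[[0, 0, -0.05], [0, 0, -0.05], [0, 0, -0.05], [0, 0, -0.05], [0, 0, -0.05], [0, 0, -0.05], [0, 0, -0.05], [0, 0, -0.05]], xyz=[[-0.05, -0.029, 0.0], [-0.1, -0.058, 0.0], [-0.15, -0.087, 0.0], [-0.2, -0.116, 0.0], [-0.22, -0.1276, 0.0], [-0.22, -0.1276, 0.02], [-0.22, -0.1276, 0.02], [-0.22, -0.1276, 0.02]], fingers=[0.9, 0.9, 0.9, 0.9, 0.9, 0.9, 0.9, 0.9])

```text
clock: 10.75
tool_pos: [0.4155, -0.3914, 0.0769]
eef_rot: [0.875, 0.485, 0.0, 0.0]
ft_force: [-0.4, -0.1, -0.7]
opening: 0.211
finger_force: 40.0
```

```bash
python3 go.py 414.4,-391.4,60,-32 414.4,-391.4,39,-32
```

```text
t 10.75 now [ 415.5 -391.4   76.9] psi -32.0 open 0.211 F [-0.4 -0.1 -0.7] ff 40.0 q [-0.91  0.33  1.67  0.    1.14 -0.35]
414.4,-391.4,60,-32 xyz [-0.0006, -0.001, 0.0169] rot [0.001, -0.0, -0.0]
414.4,-391.4,39,-32 xyz [-0.0006, -0.001, 0.0379] rot [0.001, -0.0, -0.0]
```

drive_tool(delta_rot=[[0, 0, 0], [0, 0, 0], [0, 0, 0], [0, 0, 0], [0, 0, 0], [0, 0, 0]], xyz=[[-0.0006, -0.001, 0.012], [-0.0006, -0.001, 0.019], [-0.0006, -0.001, 0.023], [-0.0006, -0.001, 0.027], [-0.0006, -0.001, 0.03], [-0.0006, -0.001, 0.03]], fingers=[0.9, 0.9, 0.9, 0.9, 0.9, 0.9])

```text
clock: 11.5
tool_pos: [0.4145, -0.3921, 0.0476]
eef_rot: [0.875, 0.485, 0.001, 0.001]
ft_force: [0.5, 0.9, -1.6]
opening: 0.207
finger_force: 40.0
```

```bash
python3 go.py 414.4,-391.4,40,-32
```

```text
t 11.50 now [ 414.5 -392.1   47.6] psi -32.0 open 0.207 F [ 0.5  0.9 -1.6] ff 40.0 q [-0.91  0.37  1.69  0.    1.08 -0.35]
414.4,-391.4,40,-32 xyz [0.0006, -0.0005, 0.0076] rot [0.003, 0.0, -0.001]
```

No contact, so the rim has already passed below the stone's top. I'll lower fully, release and lift.

drive_tool(delta_rot=[[0, 0, 0], [0, 0, 0], [0, 0, 0], [0, 0, 0]], xyz=[[0.0, 0, 0.004], [0, 0, 0.0065], [0, 0, 0.0075], [0, 0, 0.0075]], fingers=[0.9, 0.9, 0.9, 0.9])

```text
clock: 12.0
tool_pos: [0.4148, -0.3925, 0.0427]
eef_rot: [0.875, 0.485, 0.001, 0.001]
ft_force: [-3.1, 3.1, 11.3]
opening: 0.21
finger_force: 40.0
```

```bash
python3 go.py 414.4,-391.4,40,-32
```

```text
t 12.00 now [ 414.8 -392.5   42.7] psi -32.0 open 0.210 F [-3.1  3.1 11.3] ff 40.0 q [-0.91  0.38  1.69  0.    1.07 -0.35]
414.4,-391.4,40,-32 xyz [0.0007, -0.0009, 0.0027] rot [0.003, 0.0, -0.0]
```

drive_tool(delta_rot=[[0, 0, 0], [0, 0, 0], [0, 0, 0], [0, 0, 0], [0, 0, 0], [0, 0, 0], [0, 0, 0]], xyz=[[0.0, 0, 0], [0, 0, 0], [0, 0, 0], [0, 0, -0.03], [0, 0, -0.06], [0, 0, -0.06], [0, 0, -0.06]], fingers=[0.5, 0.5, 0.5, 0.5, 0.5, 0.5, 0.5])

```text
clock: 12.88
tool_pos: [0.414, -0.3915, 0.0991]
eef_rot: [0.875, 0.485, 0.001, 0.0]
ft_force: [-0.4, 0.9, -0.4]
opening: 0.497
finger_force: 0.0
```

```bash
python3 go.py 669.8,138.3,100,-24.8
python3 - <<'E'
from workcell import cams
from h import *
d=cams.get_image("side"); cv2.imwrite("pics/side2.png",cv2.resize(d["color"][100:240,220:400,::-1],None,fx=4,fy=4,interpolation=cv2.INTER_CUBIC))
E
```

```text
t 12.88 now [ 414.  -391.5   99.1] psi -32.0 open 0.497 F [-0.4  0.9 -0.4] ff 0.0 q [-0.91  0.3   1.66  0.    1.18 -0.35]
669.8,138.3,100,-24.8 xyz [0.5848, -0.0641, -0.0008] rot [0.001, -0.0, -0.126]
```

View pics/side2.png

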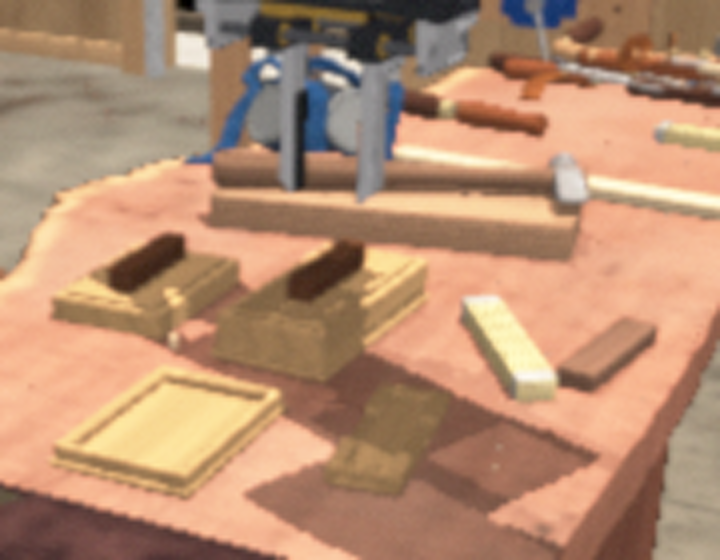

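The lid looks closed and level on the base at about (320,310) in the crop. I'll check its height once the arm is clear, and go to the blue stone now.

drive_tool(delta_rot=[[0, 0, 0], [0, 0, 0], [0, 0, 0], [0, 0, 0], [0, 0, 0], [0, 0, 0], [0, 0, 0], [0, 0, 0]], xyz=[[0.06, -0.0066, 0], [0.12, -0.013, 0], [0.18, -0.02, 0], [0.24, -0.026, 0], [0.3, -0.033, 0], [0.36, -0.039, 0], [0.42, -0.046, 0], [0.48, -0.0525, 0]], fingers=[0, 0, 0, 0, 0, 0, 0, 0])

```text
clock: 13.92
tool_pos: [0.6239, 0.0446, 0.0979]
eef_rot: [0.875, 0.485, -0.001, 0.001]
ft_force: [1.8, 0.8, 0.5]
opening: 1.0
finger_force: 0.0
```

drive_tool(delta_rot=[[0, 0, -0.126], [0, 0, -0.126], [0, 0, -0.126], [0, 0, -0.126], [0, 0, -0.126], [0, 0, -0.126], [0, 0, -0.126]], xyz=[[0.055, -0.006, 0], [0.105, -0.0115, 0], [0.105, -0.0115, 0.02], [0.105, -0.0115, 0.05], [0.105, -0.0115, 0.05], [0.105, -0.0115, 0.05], [0.105, -0.0115, 0.05]], fingers=[0, 0, 0, 0, 0, 0, 0])

```text
clock: 14.8
tool_pos: [0.6716, 0.1371, 0.0514]
eef_rot: [0.843, 0.538, 0.002, 0.002]
ft_force: [-0.3, -1.4, 0.2]
opening: 1.001
finger_force: 0.0
```

```bash
python3 go.py 669.8,138.3,40,-24.8 669.8,138.3,13,-24.8
cat > hand.py <<'E'
# triangulate the ends of a dark handle's top: side view rows/cols vs top view, by height consistency
from h import *
from workcell import cams
import sys
D={n:cams.get_image(n) for n in("top","side")}; pickle.dump(D,open("pics/hand.pkl","wb"))
C={}
x,y,zt=(float(v) for v in sys.argv[1:4])
for n,d in D.items():
    u,v=proj(d,[x,y,zt])[0].astype(int); w=26
    a=cv2.resize(d["color"][v-w:v+w,u-w:u+w],None,fx=4,fy=4,interpolation=cv2.INTER_CUBIC).astype(int)
    m=((a.max(2)<125)&(a[...,0]-a[...,2]>10)).astype(np.uint8); m=cv2.morphologyEx(m,cv2.MORPH_OPEN,np.ones((5,5)))
    c=max(cv2.findContours(m,0,1)[0],key=cv2.contourArea)[:,0]/4-.375+[u-w,v-w]
    C[n]=c; print(n,[(z,rect(plane(d,c,z))) for z in ((zt-.01,zt) if n=="top" else (zt-.009,))])
d=D["side"]
for z in (zt-.004,zt-.002,zt,zt+.002):
    P=plane(D["top"],C["top"],z).mean(0); print(z,"side px of top centre",proj(d,[*P,z]).round(1))
print("side contour u,v min/max",C["side"].min(0).round(1),C["side"].max(0).round(1))
E
python3 hand.py .414 -.392 .054
```

```text
t 14.80 now [671.6 137.1  51.4] psi -24.9 open 1.001 F [-0.3 -1.4  0.2] ff 0.0 q [ 0.08  0.58  1.37 -0.    1.19  0.51]
669.8,138.3,40,-24.8 xyz [0.0003, -0.0022, 0.0114] rot [0.005, -0.001, -0.001]
669.8,138.3,13,-24.8 xyz [0.0003, -0.0023, 0.0384] rot [0.005, -0.001, -0.001]
top [(0.044, (413.0, -391.3, 88.6, 19.6, 57.9)), (0.054, (411.8, -388.6, 87.7, 19.4, 57.9))]
side [(0.045, (401.2, -590.3, 172.5, 36.7, -7.3))]
0.05 side px of top centre [[302.6 164.7]]
0.052 side px of top centre [[302.8 164.1]]
0.054 side px of top centre [[302.9 163.5]]
0.056 side px of top centre [[303.  162.9]]
side contour u,v min/max [274.6 142.9] [326.4 146.9]
```

drive_tool(delta_rot=[[0.003, 0, 0], [0.003, 0, 0], [0.003, 0, 0], [0.003, 0, 0], [0.003, 0, 0]], xyz=[[0, -0.0018, 0], [0, -0.0018, 0.025], [0, -0.0018, 0.0375], [0, -0.0018, 0.0375], [0, -0.0018, 0.0375]], fingers=[0, 0, 0, 0, 0])

```text
clock: 15.52
tool_pos: [0.6696, 0.1385, 0.0131]
eef_rot: [0.842, 0.539, 0.0, 0.0]
ft_force: [-0.3, -0.4, 0.4]
opening: 0.999
finger_force: 0.0
```

```bash
python3 go.py 669.8,138.3,13,-24.8
```

```text
t 15.53 now [669.6 138.5  13.1] psi -24.8 open 0.999 F [-0.3 -0.4  0.4] ff 0.0 q [ 0.08  0.62  1.39 -0.    1.13  0.51]
669.8,138.3,13,-24.8 xyz [-0.0001, 0.0002, 0.0001] rot [0.001, 0.0, -0.0]
```

drive_tool(delta_rot=[[0, 0, 0], [0, 0, 0], [0, 0, 0], [0, 0, 0], [0, 0, 0], [0, 0, 0], [0, 0, 0], [0, 0, 0]], xyz=[[0, 0, 0], [0, 0, 0], [0, 0, 0], [0, 0, 0], [0, 0, 0], [0, 0, -0.03], [0, 0, -0.07], [0, 0, -0.07]], fingers=[0.5, 0.5, 0.5, 0.5, 0.5, 0.5, 0.5, 0.5])

```text
clock: 16.52
tool_pos: [0.6713, 0.1389, 0.0855]
eef_rot: [0.842, 0.539, 0.002, 0.001]
ft_force: [0.5, 0.2, -2.9]
opening: 0.718
finger_force: 40.0
```

drive_tool(delta_rot=[[0, 0, 0.073], [0, 0, 0.073], [0, 0, 0.073], [0, 0, 0.073], [0, 0, 0.073], [0, 0, 0.073], [0, 0, 0.073], [0, 0, 0.073]], xyz=[[-0.055, 0.0025, 0], [-0.11, 0.005, 0], [-0.165, 0.0075, 0], [-0.22, 0.01, 0], [-0.275, 0.0125, 0], [-0.33, 0.015, 0], [-0.384, 0.018, 0], [-0.384, 0.018, 0]], fingers=[0.5, 0.5, 0.5, 0.5, 0.5, 0.5, 0.5, 0.5])

```text
clock: 17.52
tool_pos: [0.5211, -0.2201, 0.0801]
eef_rot: [0.863, 0.505, -0.002, -0.002]
ft_force: [0.1, 0.7, -4.0]
opening: 0.714
finger_force: 40.0
```

drive_tool(delta_rot=[[0, 0, 0], [0, 0, 0], [0, 0, 0], [0, 0, 0]], xyz=[[0, 0, 0.03], [0, 0, 0.045], [0, 0, 0.045], [0, 0, 0.045]], fingers=[0.5, 0.5, 0.5, 0.5])

```text
clock: 18.02
tool_pos: [0.5248, -0.2173, 0.0379]
eef_rot: [0.861, 0.508, -0.0, 0.0]
ft_force: [0.1, -0.3, -3.0]
opening: 0.718
finger_force: 40.0
```

```bash
python3 go.py 525,-218,25,-29 525,-218,16.5,-29
```

```text
t 18.02 now [ 524.8 -217.3   37.9] psi -28.9 open 0.718 F [ 0.1 -0.3 -3. ] ff 40.0 q [-0.54  0.38  1.69 -0.    1.06 -0.04]
525,-218,25,-29 xyz [-0.0006, 0.0005, 0.0129] rot [0.0, 0.0, 0.001]
525,-218,16.5,-29 xyz [-0.0006, 0.0005, 0.0214] rot [0.0, 0.0, 0.001]
```

drive_tool(delta_rot=[[0, 0, 0.001], [0, 0, 0.001], [0, 0, 0.001], [0, 0, 0.001], [0, 0, 0.001], [0, 0, 0.001]], xyz=[[-0.001, 0.0008, 0], [-0.001, 0.0008, 0.01], [-0.001, 0.0008, 0.015], [-0.001, 0.0008, 0.019], [-0.001, 0.0008, 0.021], [-0.001, 0.0008, 0.021]], fingers=[0.5, 0.5, 0.5, 0.5, 0.5, 0.5])

```text
clock: 18.77
tool_pos: [0.5247, -0.2191, 0.0167]
eef_rot: [0.862, 0.507, -0.0, 0.0]
ft_force: [0.1, -0.0, -3.4]
opening: 0.721
finger_force: 40.0
```

```bash
python3 go.py 525,-218,16.5,-29
```

```text
t 18.77 now [ 524.7 -219.1   16.7] psi -29.1 open 0.721 F [ 0.1 -0.  -3.4] ff 40.0 q [-0.55  0.42  1.7  -0.    1.02 -0.04]
525,-218,16.5,-29 xyz [0.0011, -0.0002, 0.0002] rot [0.0, 0.001, -0.001]
```

drive_tool(delta_rot=[[0, 0, 0], [0, 0, 0], [0, 0, 0], [0, 0, 0], [0, 0, 0], [0, 0, 0], [0, 0, 0]], xyz=[[0, 0, 0], [0, 0, 0], [0, 0, 0], [0, 0, -0.03], [0, 0, -0.075], [0, 0, -0.075], [0, 0, -0.075]], fingers=[0.1, 0.1, 0.1, 0.1, 0.1, 0.1, 0.1])

```text
clock: 19.65
tool_pos: [0.5243, -0.2188, 0.0915]
eef_rot: [0.862, 0.507, -0.0, 0.0]
ft_force: [-0.7, 0.1, -0.2]
opening: 0.902
finger_force: 0.0
```

```bash
python3 go.py 540,-451,90,-28.2
```

```text
t 19.65 now [ 524.3 -218.8   91.5] psi -29.0 open 0.902 F [-0.7  0.1 -0.2] ff 0.0 q [-0.55  0.31  1.66 -0.    1.17 -0.04]
540,-451,90,-28.2 xyz [-0.1954, 0.1265, 0.0016] rot [-0.0, 0.001, -0.015]
```

drive_tool(delta_rot=[[0, 0, -0.015], [0, 0, -0.015], [0, 0, -0.015], [0, 0, -0.015], [0, 0, -0.015], [0, 0, -0.015], [0, 0, -0.015], [0, 0, -0.015]], xyz=[[-0.05, 0.032, 0], [-0.1, 0.064, 0], [-0.15, 0.096, 0], [-0.1954, 0.1265, 0], [-0.1954, 0.1265, 0.02], [-0.1954, 0.1265, 0.032], [-0.1954, 0.1265, 0.032], [-0.1954, 0.1265, 0.032]], fingers=[0.45, 0.45, 0.45, 0.45, 0.45, 0.45, 0.45, 0.45])

```text
clock: 20.65
tool_pos: [0.5405, -0.4497, 0.0597]
eef_rot: [0.858, 0.514, -0.0, -0.0]
ft_force: [-0.1, 0.0, 0.4]
opening: 0.546
finger_force: 0.0
```

```bash
python3 go.py 540,-451,25,-28.2; python3 meas.py stone2 318 196 .026 36
```

```text
t 20.65 now [ 540.5 -449.7   59.7] psi -28.1 open 0.546 F [-0.1  0.   0.4] ff 0.0 q [-0.82  0.6   1.31 -0.    1.23 -0.33]
540,-451,25,-28.2 xyz [-0.0014, 0.0002, 0.0347] rot [-0.001, 0.0, 0.002]
(522.1, -216.7, 110.4, 69.7, 61.0)
```

View pics/m_stone2.png

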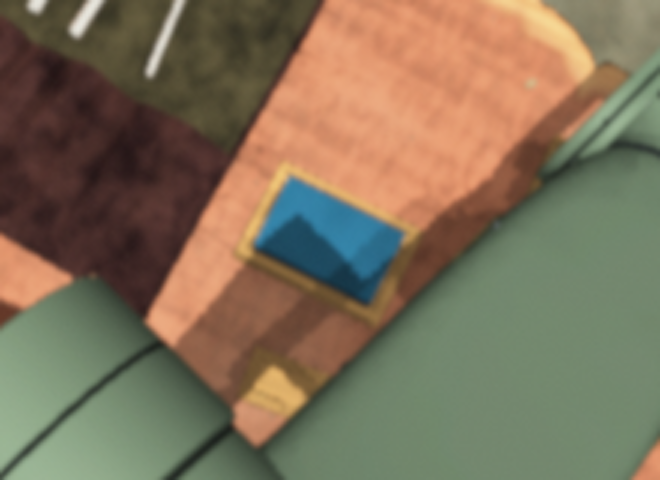

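The blue stone is in its recess at about (328,240) in the crop, with the rim visible round it. Next is the blue lid.

drive_tool(delta_rot=[[0, 0, 0.002], [0, 0, 0.002], [0, 0, 0.002], [0, 0, 0.002], [0, 0, 0.002], [0, 0, 0.002], [0, 0, 0.002], [0, 0, 0.002]], xyz=[[-0.0014, 0, 0], [-0.0014, 0, 0.025], [-0.0014, 0, 0.0345], [-0.0014, 0, 0.0345], [-0.0014, 0, 0.0345], [-0.0014, 0, 0.0345], [-0.0014, 0, 0.0345], [-0.0014, 0, 0.0345]], fingers=[0.45, 0.45, 0.45, 0.45, 0.9, 0.9, 0.9, 0.9], grip_force=30)

```text
clock: 21.7
tool_pos: [0.5401, -0.453, 0.0261]
eef_rot: [0.859, 0.513, -0.0, 0.001]
ft_force: [0.4, 0.1, 1.3]
opening: 0.215
finger_force: 30.0
```

```bash
python3 go.py 540,-451,95,-28.2
```

```text
t 21.70 now [ 540.1 -453.    26.1] psi -28.3 open 0.215 F [0.4 0.1 1.3] ff 30.0 q [-0.82  0.65  1.32 -0.    1.18 -0.33]
540,-451,95,-28.2 xyz [0.0016, -0.0009, -0.069] rot [0.002, 0.001, -0.002]
```

drive_tool(delta_rot=[[0, 0, 0], [0, 0, 0], [0, 0, 0], [0, 0, 0]], xyz=[[0, 0, -0.03], [0, 0, -0.07], [0, 0, -0.07], [0, 0, -0.07]], fingers=[0.9, 0.9, 0.9, 0.9])

```text
clock: 22.2
tool_pos: [0.5388, -0.4517, 0.0938]
eef_rot: [0.859, 0.513, -0.001, -0.001]
ft_force: [-0.5, -0.2, -1.4]
opening: 0.211
finger_force: 30.0
```

```bash
python3 go.py 524.2,-219.7,80,-29
```

```text
t 22.20 now [ 538.8 -451.7   93.8] psi -28.3 open 0.211 F [-0.5 -0.2 -1.4] ff 30.0 q [-0.82  0.57  1.29 -0.    1.29 -0.33]
524.2,-219.7,80,-29 xyz [0.1973, -0.1228, 0.0141] rot [-0.002, -0.0, 0.012]
```

drive_tool(delta_rot=[[0, 0, 0.012], [0, 0, 0.012], [0, 0, 0.012], [0, 0, 0.012], [0, 0, 0.012], [0, 0, 0.012], [0, 0, 0.012], [0, 0, 0.012]], xyz=[[0.05, -0.031, 0], [0.1, -0.062, 0], [0.15, -0.093, 0], [0.197, -0.123, 0], [0.197, -0.123, 0.014], [0.197, -0.123, 0.025], [0.197, -0.123, 0.025], [0.197, -0.123, 0.025]], fingers=[0.9, 0.9, 0.9, 0.9, 0.9, 0.9, 0.9, 0.9])

```text
clock: 23.2
tool_pos: [0.5247, -0.222, 0.0698]
eef_rot: [0.862, 0.507, -0.0, 0.0]
ft_force: [0.3, -0.2, -1.3]
opening: 0.207
finger_force: 30.0
```

```bash
python3 go.py 524.2,-219.7,50,-29 524.2,-219.7,40,-29
```

```text
t 23.20 now [ 524.7 -222.    69.8] psi -29.1 open 0.207 F [ 0.3 -0.2 -1.3] ff 30.0 q [-0.55  0.34  1.67 -0.    1.13 -0.04]
524.2,-219.7,50,-29 xyz [0.0018, -0.0015, 0.0198] rot [-0.0, 0.001, -0.002]
524.2,-219.7,40,-29 xyz [0.0018, -0.0015, 0.0298] rot [-0.0, 0.001, -0.002]
```

drive_tool(delta_rot=[[0, 0, 0], [0, 0, 0], [0, 0, 0], [0, 0, 0], [0, 0, 0], [0, 0, 0]], xyz=[[0.002, -0.0014, 0], [0.002, -0.0014, 0.012], [0.002, -0.0014, 0.017], [0.002, -0.0014, 0.021], [0.002, -0.0014, 0.023], [0.002, -0.0014, 0.023]], fingers=[0.9, 0.9, 0.9, 0.9, 0.9, 0.9])

```text
clock: 23.95
tool_pos: [0.5244, -0.2182, 0.0471]
eef_rot: [0.862, 0.508, -0.0, 0.0]
ft_force: [0.3, -1.2, -0.6]
opening: 0.21
finger_force: 30.0
```

```bash
python3 go.py 524.2,-219.7,40,-29
```

```text
t 23.95 now [ 524.4 -218.2   47.1] psi -29.0 open 0.210 F [ 0.3 -1.2 -0.6] ff 30.0 q [-0.55  0.37  1.69 -0.    1.08 -0.04]
524.2,-219.7,40,-29 xyz [-0.0014, 0.0005, 0.0071] rot [-0.0, 0.001, 0.0]
```

drive_tool(delta_rot=[[0, 0, 0], [0, 0, 0], [0, 0, 0], [0, 0, 0]], xyz=[[0, 0, 0.003], [0, 0, 0.0055], [0, 0, 0.007], [0, 0, 0.007]], fingers=[0.9, 0.9, 0.9, 0.9])

```text
clock: 24.45
tool_pos: [0.5244, -0.2183, 0.0402]
eef_rot: [0.862, 0.508, -0.0, 0.0]
ft_force: [1.0, 0.6, -0.8]
opening: 0.209
finger_force: 30.0
```

drive_tool(delta_rot=[[0, 0, 0], [0, 0, 0], [0, 0, 0], [0, 0, 0], [0, 0, 0], [0, 0, 0], [0, 0, 0]], xyz=[[0, 0, 0], [0, 0, 0], [0, 0, 0], [0, 0, -0.03], [0, 0, -0.05], [0, 0, -0.05], [0, 0, -0.05]], fingers=[0.6, 0.6, 0.6, 0.6, 0.6, 0.6, 0.6])

```text
clock: 25.32
tool_pos: [0.5239, -0.2179, 0.0894]
eef_rot: [0.862, 0.508, -0.001, -0.0]
ft_force: [0.1, -0.3, -0.3]
opening: 0.399
finger_force: 0.0
```

```bash
python3 go.py 554.4,201,100,-35.9
```

```text
t 25.32 now [ 523.9 -217.9   89.4] psi -29.0 open 0.399 F [ 0.1 -0.3 -0.3] ff 0.0 q [-0.55  0.31  1.67 -0.    1.16 -0.04]
554.4,201,100,-35.9 xyz [0.3812, -0.1764, -0.0106] rot [-0.001, 0.001, 0.121]
```

Blue seated at the expected height with no contact force. The dark lid touched about 2.5 mm early, so I'll probe its handle top, which should be at z = 54.

```bash
python3 go.py 414,-391.5,90,-32
```

```text
t 25.32 now [ 523.9 -217.9   89.4] psi -29.0 open 0.399 F [ 0.1 -0.3 -0.3] ff 0.0 q [-0.55  0.31  1.67 -0.    1.16 -0.04]
414,-391.5,90,-32 xyz [-0.2051, -0.012, -0.0004] rot [-0.001, 0.001, 0.052]
```

drive_tool(delta_rot=[[0, 0, 0.052], [0, 0, 0.052], [0, 0, 0.052], [0, 0, 0.052], [0, 0, 0.052], [0, 0, 0.052], [0, 0, 0.052], [0, 0, 0.052]], xyz=[[-0.055, -0.003, 0], [-0.11, -0.006, 0], [-0.17, -0.01, 0], [-0.17, -0.01, 0.015], [-0.17, -0.01, 0.029], [-0.17, -0.01, 0.029], [-0.17, -0.01, 0.029], [-0.17, -0.01, 0.029]], fingers=[1, 1, 1, 1, 1, 1, 1, 1])

```text
clock: 26.32
tool_pos: [0.4342, -0.3617, 0.0618]
eef_rot: [0.874, 0.486, -0.0, 0.001]
ft_force: [0.2, 0.6, -0.1]
opening: 0.002
finger_force: 0.0
```

drive_tool(delta_rot=[[0, 0, 0], [0, 0, 0], [0, 0, 0], [0, 0, 0], [0, 0, 0]], xyz=[[0, 0, 0.002], [0, 0, 0.004], [0, 0, 0.006], [0, 0, 0.0075], [0, 0, 0.0075]], fingers=[1, 1, 1, 1, 1])

```text
clock: 26.95
tool_pos: [0.4332, -0.3621, 0.0543]
eef_rot: [0.875, 0.485, -0.0, -0.0]
ft_force: [-0.6, 0.9, 5.6]
opening: 0.003
finger_force: 2.2
```

drive_tool(delta_rot=[[0, 0, 0], [0, 0, 0], [0, 0, 0], [0, 0, 0], [0, 0, 0], [0, 0, 0]], xyz=[[0, 0, -0.01], [-0.04, 0, -0.01], [-0.07, 0, -0.01], [-0.07, 0, -0.002], [-0.07, 0, 0], [-0.07, 0, 0]], fingers=[1, 1, 1, 1, 1, 1])

```text
clock: 27.7
tool_pos: [0.3963, -0.4214, 0.0543]
eef_rot: [0.874, 0.485, -0.001, 0.0]
ft_force: [-2.3, -1.3, 4.5]
opening: 0.005
finger_force: 1.8
```

```bash
python3 go.py 414,-391.5,90,-32
```

```text
t 27.70 now [ 396.3 -421.4   54.3] psi -31.9 open 0.005 F [-2.3 -1.3  4.5] ff 1.8 q [-0.96  0.38  1.66 -0.    1.1  -0.41]
414,-391.5,90,-32 xyz [0.0346, -0.0008, -0.0357] rot [0.0, 0.002, 0.002]
```

Both ends of the handle read 54.3 mm, so the dark lid is fully down and level. Next is the slip stone.

drive_tool(delta_rot=[[0, 0, 0], [0, 0, 0], [0, 0, 0], [0, 0, 0]], xyz=[[0, 0, -0.02], [0, 0, -0.056], [0, 0, -0.056], [0, 0, -0.056]], fingers=[0.55, 0.55, 0.55, 0.55])

```text
clock: 28.2
tool_pos: [0.3963, -0.4202, 0.1088]
eef_rot: [0.874, 0.485, -0.0, -0.001]
ft_force: [-0.6, 0.1, 0.3]
opening: 0.398
finger_force: 0.0
```

```bash
python3 go.py 554.4,201,110,-35.9
```

```text
t 28.20 now [ 396.3 -420.2  108.8] psi -31.9 open 0.398 F [-0.6  0.1  0.3] ff 0.0 q [-0.96  0.31  1.63 -0.    1.21 -0.41]
554.4,201,110,-35.9 xyz [0.6108, -0.1942, -0.0007] rot [-0.001, -0.0, 0.069]
```

drive_tool(delta_rot=[[0, 0, 0], [0, 0, 0], [0, 0, 0], [0, 0, 0], [0, 0, 0], [0, 0, 0], [0, 0, 0], [0, 0, 0]], xyz=[[0.055, -0.0175, 0], [0.11, -0.035, 0], [0.165, -0.0525, 0], [0.22, -0.07, 0], [0.275, -0.0875, 0], [0.33, -0.105, 0], [0.385, -0.1225, 0], [0.44, -0.14, 0]], fingers=[0.55, 0.55, 0.55, 0.55, 0.55, 0.55, 0.55, 0.55])

```text
clock: 29.2
tool_pos: [0.5091, 0.0283, 0.1078]
eef_rot: [0.874, 0.485, -0.002, -0.001]
ft_force: [0.7, -1.4, -0.0]
opening: 0.452
finger_force: 0.0
```

drive_tool(delta_rot=[[0, 0, 0.069], [0, 0, 0.069], [0, 0, 0.069], [0, 0, 0.069], [0, 0, 0.069], [0, 0, 0.069], [0, 0, 0.069], [0, 0, 0.069]], xyz=[[0.055, -0.0175, 0], [0.11, -0.035, 0], [0.171, -0.0542, 0], [0.171, -0.0542, 0.03], [0.171, -0.0542, 0.07], [0.171, -0.0542, 0.07], [0.171, -0.0542, 0.07], [0.171, -0.0542, 0.07]], fingers=[0.55, 0.55, 0.55, 0.55, 0.55, 0.55, 0.55, 0.55])

```text
clock: 30.2
tool_pos: [0.5565, 0.1997, 0.0413]
eef_rot: [0.891, 0.454, 0.001, 0.001]
ft_force: [-0.2, -0.7, 0.4]
opening: 0.449
finger_force: 0.0
```

```bash
python3 go.py 554.4,201,20,-35.9 554.4,201,3,-35.9
python3 - <<'E'
from workcell import cams
from h import *
s=cams.get_image("side"); t=cams.get_image("top"); pickle.dump((s,t),open("pics/st3.pkl","wb"))
a=s["color"][270:390,170:350,::-1]; b=t["color"][130:250,270:450,::-1]
cv2.imwrite("pics/c3.png",cv2.resize(np.hstack([a,b]),None,fx=2.2,fy=2.2,interpolation=cv2.INTER_CUBIC))
E
```

```text
t 30.20 now [556.5 199.7  41.3] psi -36.0 open 0.449 F [-0.2 -0.7  0.4] ff 0.0 q [ 0.2   0.42  1.63 -0.    1.09  0.83]
554.4,201,20,-35.9 xyz [-0.0002, -0.0025, 0.0213] rot [0.002, -0.002, -0.001]
554.4,201,3,-35.9 xyz [-0.0003, -0.0025, 0.0383] rot [0.002, -0.002, -0.001]
```

View pics/c3.png

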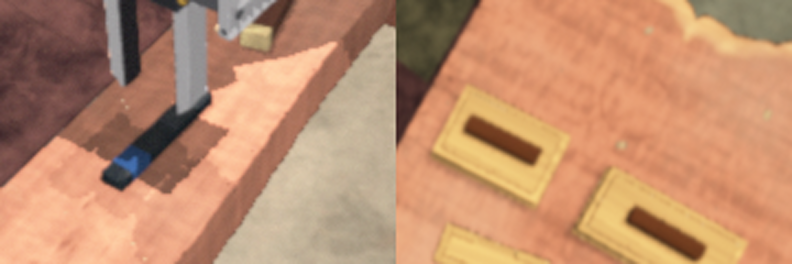

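Both lids sit square on their boxes, and the fingers straddle the slip stone. Descending.

drive_tool(delta_rot=[[0, -0.001, 0], [0, -0.001, 0], [0, -0.001, 0], [0, -0.001, 0], [0, -0.001, 0]], xyz=[[0, -0.0025, 0.01], [0, -0.0025, 0.03], [0, -0.0025, 0.037], [0, -0.0025, 0.038], [0, -0.0025, 0.038]], fingers=[0.55, 0.55, 0.55, 0.55, 0.55], grip_force=15)

```text
clock: 30.92
tool_pos: [0.5526, 0.201, 0.0008]
eef_rot: [0.891, 0.455, -0.001, 0.0]
ft_force: [-1.1, 0.3, -0.4]
opening: 0.45
finger_force: 0.0
```

```bash
python3 go.py 554.4,201,2.5,-35.9
```

```text
t 30.93 now [552.6 201.    0.8] psi -35.9 open 0.450 F [-1.1  0.3 -0.4] ff 0.0 q [ 0.2   0.48  1.65 -0.    1.01  0.83]
554.4,201,2.5,-35.9 xyz [0.001, 0.0014, -0.0017] rot [-0.0, 0.002, -0.0]
```

drive_tool(delta_rot=[[0, 0, 0], [0, 0, 0], [0, 0, 0], [0, 0, 0], [0, 0, 0], [0, 0, 0], [0, 0, 0], [0, 0, 0]], xyz=[[0.0005, 0.001, -0.0015], [0.0005, 0.001, -0.0015], [0.0005, 0.001, -0.0015], [0.0005, 0.001, -0.0015], [0.0005, 0.001, -0.0015], [0.0005, 0.001, -0.04], [0.0005, 0.001, -0.07], [0.0005, 0.001, -0.07]], fingers=[0.95, 0.95, 0.95, 0.95, 0.95, 0.95, 0.95, 0.95])

```text
clock: 31.92
tool_pos: [0.5565, 0.2016, 0.0742]
eef_rot: [0.891, 0.455, 0.002, 0.001]
ft_force: [0.3, -0.3, 0.4]
opening: 0.193
finger_force: 15.0
```

```bash
python3 go.py 392,-203,70,-22.9
```

```text
t 31.93 now [556.5 201.6  74.2] psi -35.9 open 0.193 F [ 0.3 -0.3  0.4] ff 15.0 q [ 0.2   0.37  1.62 -0.    1.14  0.83]
392,-203,70,-22.9 xyz [-0.4242, 0.1041, 0.0034] rot [0.004, -0.003, -0.227]
```

drive_tool(delta_rot=[[0, 0, 0], [0, 0, 0], [0, 0, 0], [0, 0, 0], [0, 0, 0], [0, 0, 0], [0, 0, 0], [0, 0, 0]], xyz=[[-0.055, 0.0135, 0], [-0.11, 0.027, 0], [-0.165, 0.0405, 0], [-0.22, 0.054, 0], [-0.275, 0.0675, 0], [-0.33, 0.081, 0], [-0.385, 0.0945, 0], [-0.4235, 0.105, 0]], fingers=[0.95, 0.95, 0.95, 0.95, 0.95, 0.95, 0.95, 0.95])

```text
clock: 32.92
tool_pos: [0.3885, -0.2045, 0.0706]
eef_rot: [0.891, 0.454, -0.001, -0.001]
ft_force: [0.8, -0.1, -0.5]
opening: 0.193
finger_force: 15.0
```

drive_tool(delta_rot=[[0, 0, -0.227], [0, 0, -0.227], [0, 0, -0.227], [0, 0, -0.227], [0, 0, -0.227], [0, 0, -0.227]], xyz=[[0, 0, 0], [0, 0, 0.02], [0, 0, 0.04], [0, 0, 0.04], [0, 0, 0.04], [0, 0, 0.04]], fingers=[0.95, 0.95, 0.95, 0.95, 0.95, 0.95])

```text
clock: 33.67
tool_pos: [0.3911, -0.2039, 0.0327]
eef_rot: [0.833, 0.553, -0.001, 0.001]
ft_force: [0.3, -0.3, -0.2]
opening: 0.193
finger_force: 15.0
```

```bash
python3 go.py 392,-203,20,-22.9 392,-203,9,-22.9
python3 - <<'E'
from workcell import cams
from h import *
s=cams.get_image("side"); t=cams.get_image("top"); pickle.dump((s,t),open("pics/st4.pkl","wb"))
a=s["color"][150:270,230:410,::-1]; b=t["color"][190:310,220:400,::-1]
cv2.imwrite("pics/c4.png",cv2.resize(np.hstack([a,b]),None,fx=2.2,fy=2.2,interpolation=cv2.INTER_CUBIC))
E
```

```text
t 33.67 now [ 391.1 -203.9   32.7] psi -22.9 open 0.193 F [ 0.3 -0.3 -0.2] ff 15.0 q [-0.68  0.16  2.01 -0.    0.98 -0.28]
392,-203,20,-22.9 xyz [0.0012, 0.0005, 0.0127] rot [0.001, 0.002, -0.0]
392,-203,9,-22.9 xyz [0.0012, 0.0005, 0.0237] rot [0.001, 0.002, -0.0]
```

View pics/c4.png

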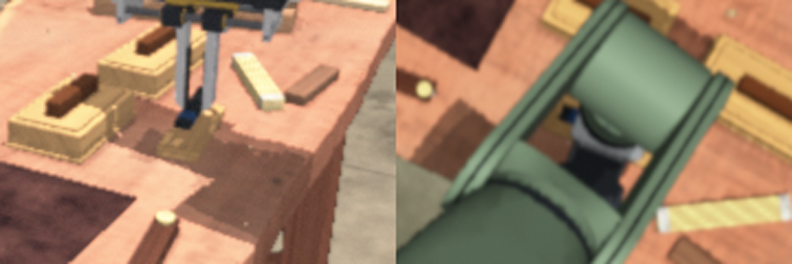

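The slip stone hangs over the groove, in line with the block. Lowering in steps.

drive_tool(delta_rot=[[0, 0.001, 0], [0, 0.001, 0], [0, 0.001, 0], [0, 0.001, 0], [0, 0.001, 0], [0, 0.001, 0]], xyz=[[0.001, 0.0005, 0], [0.001, 0.0005, 0.01], [0.001, 0.0005, 0.016], [0.001, 0.0005, 0.021], [0.001, 0.0005, 0.0235], [0.001, 0.0005, 0.0235]], fingers=[0.95, 0.95, 0.95, 0.95, 0.95, 0.95])

```text
clock: 34.52
tool_pos: [0.3909, -0.2025, 0.009]
eef_rot: [0.833, 0.553, -0.001, -0.001]
ft_force: [-4.4, 2.4, 7.7]
opening: 0.191
finger_force: 15.0
```

```bash
python3 go.py 392,-203,9,-22.9
```

```text
t 34.52 now [ 390.9 -202.5    9. ] psi -22.9 open 0.191 F [-4.4  2.4  7.7] ff 15.0 q [-0.67  0.2   2.02 -0.    0.92 -0.27]
392,-203,9,-22.9 xyz [-0.0, 0.0012, 0.0] rot [-0.002, 0.0, -0.0]
```

drive_tool(delta_rot=[[0, 0, 0], [0, 0, 0], [0, 0, 0], [0, 0, 0]], xyz=[[0, 0, -0.01], [0, -0.002, -0.01], [0, -0.002, -0.01], [0, -0.002, -0.01]], fingers=[0.95, 0.95, 0.95, 0.95])

```text
clock: 35.02
tool_pos: [0.3895, -0.202, 0.0185]
eef_rot: [0.833, 0.553, -0.0, -0.0]
ft_force: [0.2, -0.4, -1.1]
opening: 0.192
finger_force: 15.0
```

```bash
python3 go.py 390.2,-202.2,12,-22.9
python3 - <<'E'
from workcell import cams
from h import *
s=cams.get_image("side"); t=cams.get_image("top"); pickle.dump((s,t),open("pics/st5.pkl","wb"))
a=s["color"][170:240,280:360,::-1]; b=t["color"][220:290,270:350,::-1]
cv2.imwrite("pics/c5.png",cv2.resize(np.hstack([a,b]),None,fx=5,fy=5,interpolation=cv2.INTER_CUBIC))
E
```

```text
t 35.02 now [ 389.5 -202.    18.5] psi -22.9 open 0.192 F [ 0.2 -0.4 -1.1] ff 15.0 q [-0.68  0.18  2.02 -0.    0.94 -0.28]
390.2,-202.2,12,-22.9 xyz [0.0001, 0.0008, 0.0065] rot [-0.001, 0.0, -0.0]
```

View pics/c5.png

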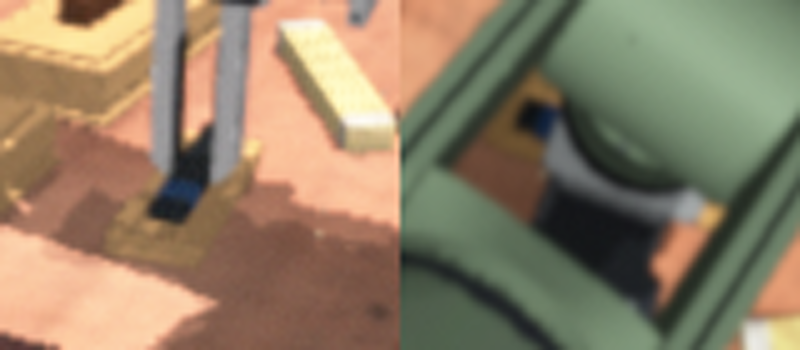

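The stone is still level and centred on the block end at about (535,115). Lowering again.

drive_tool(delta_rot=[[0, 0, 0], [0, 0, 0], [0, 0, 0], [0, 0, 0], [0, 0, 0]], xyz=[[0, 0.0005, 0.004], [0, 0.0005, 0.007], [0, 0.0005, 0.0085], [0, 0.0005, 0.0095], [0, 0.0005, 0.0095]], fingers=[0.95, 0.95, 0.95, 0.95, 0.95])

```text
clock: 35.75
tool_pos: [0.3902, -0.2024, 0.0092]
eef_rot: [0.833, 0.553, -0.0, 0.0]
ft_force: [-0.8, 0.3, -0.8]
opening: 0.188
finger_force: 15.0
```

```bash
python3 go.py 390.2,-202.2,8.5,-22.9
```

```text
t 35.75 now [ 390.2 -202.4    9.2] psi -22.9 open 0.188 F [-0.8  0.3 -0.8] ff 15.0 q [-0.68  0.2   2.02 -0.    0.92 -0.27]
390.2,-202.2,8.5,-22.9 xyz [0.0002, -0.0, 0.0007] rot [-0.0, 0.001, -0.0]
```

drive_tool(delta_rot=[[0, 0, 0], [0, 0, 0], [0, 0, 0], [0, 0, 0], [0, 0, 0], [0, 0, 0], [0, 0, 0], [0, 0, 0]], xyz=[[0, 0, 0.0005], [0, 0, 0.0005], [0, 0, 0.0005], [0, 0, 0.0005], [0, 0, -0.03], [0, 0, -0.09], [0, 0, -0.12], [0.05, 0, -0.12]], fingers=[0.95, 0.7, 0.6, 0.6, 0.6, 0.6, 0.6, 0.6])

```text
clock: 36.75
tool_pos: [0.4123, -0.1595, 0.1329]
eef_rot: [0.835, 0.55, 0.001, 0.004]
ft_force: [0.6, -0.3, 0.0]
opening: 0.4
finger_force: 0.0
```

drive_tool(delta_rot=[[0, 0, 0], [0, 0, 0], [0, 0, 0], [0, 0, 0], [0, 0, 0], [0, 0, 0], [0, 0, 0], [0, 0, 0]], xyz=[[0.055, 0, 0], [0.11, 0, 0], [0.165, 0, 0], [0.22, 0, 0], [0.275, 0, 0], [0.33, 0, 0], [0.35, 0, 0], [0.35, 0, 0]], fingers=[0.6, 0.6, 0.6, 0.6, 0.6, 0.6, 0.6, 0.6])

```text
clock: 37.75
tool_pos: [0.5457, 0.1667, 0.1285]
eef_rot: [0.833, 0.553, -0.001, 0.0]
ft_force: [-0.5, -0.3, -0.5]
opening: 0.4
finger_force: 0.0
```

```bash
python3 go.py; python3 meas.py slip 313 248 .015 28
python3 - <<'E'
from workcell import cams
from h import *
s=cams.get_image("side"); t=pickle.load(open("pics/top_slip.pkl","rb"))
a=s["color"][130:250,190:370,::-1]; b=t["color"][160:280,280:460,::-1]
cv2.imwrite("pics/c6.png",cv2.resize(np.hstack([a,b]),None,fx=2.2,fy=2.2,interpolation=cv2.INTER_CUBIC))
E
```

```text
t 37.75 now [545.7 166.7 128.5] psi -22.8 open 0.400 F [-0.5 -0.3 -0.5] ff 0.0 q [ 0.15  0.27  1.63 -0.    1.24  0.54]
(384.7, -209.9, 75.0, 18.3, 67.2)
```

View pics/c6.png

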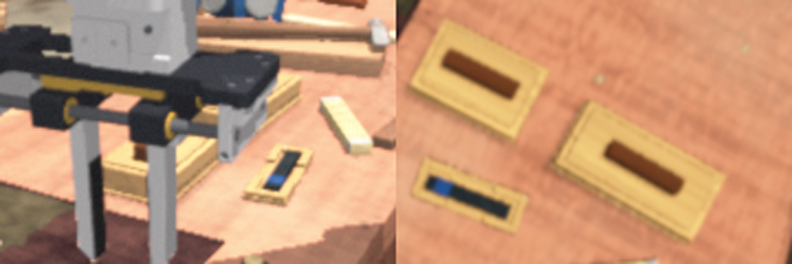

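Both lids are closed and the slip stone lies in the groove at about (465,195) in the crop. One last check of its whole length, blue band included, before handing in.

Run:
```python
from h import *
d=pickle.load(open("pics/top_slip.pkl","rb"))
im=cv2.resize(d["color"],None,fx=4,fy=4,interpolation=cv2.INTER_CUBIC).astype(int)
def f(m,z):
    t=np.zeros(m.shape,np.uint8); t[216*4:280*4,281*4:345*4]=m[216*4:280*4,281*4:345*4]
    t=cv2.morphologyEx(t,cv2.MORPH_OPEN,np.ones((5,5)))
    c=max(cv2.findContours(t,0,1)[0],key=cv2.contourArea)[:,0]; print(rect(plane(d,(c-1.5)/4,z)))
dk=(im.max(2)<125)|(im[...,2]-im[...,0]>0)
f(dk,.015)
H=cv2.cvtColor(im.clip(0,255).astype(np.uint8),cv2.COLOR_RGB2HSV)
f((H[...,0]>=15)&(H[...,0]<=25)&(H[...,1]>90)|dk,.010)
```

```text
(389.3, -198.8, 98.0, 17.6, 67.5)
(391.4, -202.2, 127.1, 48.4, 67.6)
```

```bash
python3 -c "
from workcell import order; print(order.close_job())"
```

```text
the job is handed in; nothing more can be done
None
```

I handed the job in at about 38 s with both bench stones in their boxes, both lids closed, the slip stone in its groove and the rule and bevel not touched; no verdict came back.

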